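# Return a pattern weight through the flap of the returns box

## Task

Push the round pattern weight along the deck of the returns box and in through the hanging flap, so that it drops into the box, then draw back so that the flap swings fully shut behind it. Only push the weight, never lift it, and leave the square weight, the thread spool and everything else where they are.

Things in the scene. Friction and masses are not known exactly. Their poses are not given: they have to be found in the camera images.
- returns_box: Fixed grey sheet-metal returns box, 330 x 320 x 125 mm. Origin: on the desk surface, below the middle of the mouth, in the plane of the hanging flap. x points into the box (away from the robot, turned up to 0.35 rad), y left, z up. Raised open deck at x -200 to 0 mm, tub with clear cover at x 0 to 130 mm, cover's top at z = 125 mm.
- deck_middle (a point): Centre of the deck's top, at (-100, 0, 70) mm from the box's origin, same axes. The deck is flat, 200 mm long and 320 mm wide, 70 mm above the desk, with no lips. Two guide rails 14 mm high, 4 mm thick stand on it and narrow from about y = +-91 mm at x = -51 mm (box frame) to y = +-56 mm at the mouth.
- sill (a point): Middle of the deck's far edge, at (0, 0, 70) mm from the box's origin, same axes: the lower edge of the mouth. The mouth is 110 mm wide, from the deck up to the flap's hinge rod 48.5 mm above it. Behind this edge the tub begins: a part pushed so that its middle is well past the edge tips over and drops.
- tub_floor (a point): Centre of the tub's inner floor, at (63, 0, 4) mm from the box's origin, 66 mm below the deck. The tub is 130 mm long and 200 mm wide outside, walls 4 mm thick and 122 mm high.
- flap (a joint): Thin aluminium flap, 106 mm wide and 44 mm tall, 90 g, that hangs in the mouth from a hinge rod along its top edge (118.5 mm above the desk, at x = 0 of the box). 0 rad: hanging shut; grows as it swings inwards and up into the box, to 1.4 rad. It cannot swing outwards. It has no spring, opens at a light push (well under 1 N) and falls shut by its own weight when nothing holds it.
- round_weight: Round dark steel pattern weight: a flat disc 56 mm in diameter and 22 mm high with slightly bevelled edges, about 0.4 kg, lying loose on the deck left or right of the mouth's line. Origin: centre of its underside, z up. It slides on the deck at a push of about 2 to 6 N and passes under the raised flap.
- square_weight: Square dark steel pattern weight, 50 x 50 mm and 22 mm high, lying loose on the deck on the other side. Origin: centre of its underside. To be left alone.
- thread_spool: White thread spool standing on the deck, outside the left guide rail, near the box's front wall: 32 mm in diameter, 44 mm tall. Origin: centre of its underside. To be left alone.
- flask: Copper drinking flask, 68 mm in diameter, 230 mm tall, standing on the desk to the right. Origin: centre of its underside. To be left alone.
- tape_measure: Yellow round tape measure, 60 mm in diameter, 16 mm high, lying on the desk to the right. Origin: centre of its underside. To be left alone.
- arch: Small wooden arch, 30 x 80 mm and 75 mm tall, standing on the desk to the left. Origin: centre of its underside. To be left alone.
Mind the look-alikes: they are no part of the job. What is shaped like the round_weight but orange or red is not meant.

How it is judged:
By the outcome, as a careful person would: the job done as asked, in the order asked, and still so for the second after the job is handed in, with the robot touching nothing.
It also fails if it takes over 48 s, if anything falls off the work surface, if the arm or the gripper's body presses on something with over 40 N, if the wrist force passes 120 N, or if a joint passes its speed limit or range.

## Robot

A 6-joint arm with a two-finger parallel gripper is mounted at the origin on the work surface. World frame = base frame: x ahead of the robot, y to its left, z up, the work surface at z = 0. Lengths are in m, angles in rad, forces in N, time in s.
With the tool pointing down it reaches from about 0.3 to 0.825 m from the base axis. Payload 5.4 kg.
Tool frame: the origin (TCP) lies at the very end of the fingers, on their centre line; the grasp point (between the pads) lies grip_point_offset behind it (grip_point_offset is the distance from the TCP to the grasp point, in m); z points along the fingers, x is the direction in which the jaws open and shut, and the axes are right-handed (so a half turn about z gives the same grasp; the last joint's range is limited). The gripper opens to 92 mm and grips with 3 to 60 N. Pads are 20 mm wide; open, the fingers measure 128 mm over their backs; the gripper's body (75 mm by 189 mm) begins 69 mm behind the grasp point.
Start: joints at [-1.385, 0.158, 1.597, -0, 1.386, -0.21], TCP at [0.222, -0.531, 0.215] pointing down, gripper open.
Joint ranges: [-2.91, 2.91], [-0.94, 2.29], [0.18, 2.7], [-1.29, 4.43], [0.17, 2.64], [-3, 3]. Speed limits (rad/s): [2.57, 2.57, 3.14, 3.14, 3.14, 3.14].

## Interface

Orientations are given as [roll, pitch, yaw] about the fixed x, y, z axes, in that order (R = Rz(yaw) Ry(pitch) Rx(roll)).
In Python, from station import observe, capture, camera_model, sign_off, grip_point_offset gives the robot as it stands.
- The arm moves only by the shell command python3 -m pendant 'ROWS' [FORCE]. ROWS is JSON, one flat list of numbers, 7 for each row, row after row: the turn, a rotation vector about the tool's x, y, z in degrees, then the shift along the tool's x, y, z in cm, then the opening in per cent of the stroke, from 0 (shut) to 100 (fully open). In form: [wx, wy, wz, x, y, z, grip, wx, wy, wz, x, y, z, grip, ...]. A call has 1 to 10 rows; each row shifts and turns the commanded pose from where the row before left it, along the tool's axes as they then stand; what a row does not reach is not made up. A row lasts 1/10 s, in which the tool goes at most 50 mm and 8.59 degrees, less where a joint would pass 70% of its speed; a pose out of reach is approached as far as the arm can. A call is refused whole if a number of a shift passes 5 or a number of a turn 8.59, either way. A call with a gripper value outside its range is refused whole. The fingers move at their own pace and stop on an object; FORCE is the grip in N (left out, the last holds). Time passes only in rows, so rows that do not move let the fingers close. It gives the time, the measured TCP pose, the force and the opening at its end, in the units of the state.
- observe(): the state, without advancing time (a new reading comes with each control period).
- capture(name): name is "scene" or "top" or "wrist"; returns the picture (384x512x3 uint8, red, green, blue); there is no depth.
- camera_model(name): a dict with "intrinsics" (3x3 intrinsics, pixels), "R" (3x3) and "t" (3): a world point X has camera coordinates R X + t. Camera axes: x right, y down, z forward; pixel columns grow to the right and rows downward; lengths in m; the calibration is good to about 2 mm. The wrist camera is an equidistant fisheye: a pixel r from the principal point sees the ray r / f radians off the axis. A picture is of the moment at which its call begins: read the wrist's pose just before it. camera_model takes no time and is no camera call; for the wrist camera it gives the pose at the moment of the call.
- sign_off(): hands the job in, once; it reports no verdict.
The state is a dict: "clock": time; "qpos": joint angles; "dq": joint speeds; "effort": joint torques, N m; "position": TCP position; "tcp_rot": TCP orientation; "force": force on the tool from outside, world axes, zero at the start; "ft_torque": the same for the moment, N m; "finger_gap": opening from 0.0 (shut) to 1.0 (fully open).
Only numpy, scipy, OpenCV 4.12 (cv2) and the standard library are available. Lean on these libraries where they do the work, as an engineer would, in place of code of your own. Each camera call takes 0.05 s, during which the arm holds its last target. There are 200 camera calls.

## Working session

There is one attempt and no reset: what is moved stays moved. The work goes in short steps, Python scripts to look and compute and a shell command to move; the robot and the scene stay as the last step left them, time stands still between calls to the robot, and variables do not carry over. Pictures are saved under pics/ and viewed, about 8 in all and at most 12, crops included, and the job is handed in when it is done.

```bash
mkdir -p pics; python3 - <<'E'
from station import *
import cv2,numpy as np
print(observe(),grip_point_offset)
for n in("scene","top"):
    m=camera_model(n);print(n,{k:np.round(v,4).tolist() for k,v in m.items()if k in("intrinsics","R","t")})
    im=capture(n);np.save(f"pics/{n}0.npy",im);cv2.imwrite(f"pics/{n}0.png",cv2.resize(im[:,:,::-1],(800,600)))
E
```

```text
{'clock': 0.0, 'qpos': array([-1.38510922e+00,  1.59039202e-01,  1.59821350e+00, -2.98745271e-06,
        1.38622739e+00, -2.10148962e-01]), 'dq': array([ 0.00037673,  0.00148761, -0.00123591, -0.00086497, -0.00070909,
        0.00010236]), 'effort': array([-3.30609349e-03, -3.85567045e+01, -3.22113132e+01,  6.99274871e-02,
        3.77655658e-02, -1.14067552e-04]), 'position': array([ 0.22154315, -0.52992465,  0.21363386]), 'tcp_rot': array([-3.14120180e+00,  1.84652223e-03, -1.17495934e+00]), 'force': array([-0.64452111,  0.0466065 ,  0.32456   ]), 'ft_torque': array([ 0.03150856, -0.00080189,  0.00677733]), 'finger_gap': 1.0050410275228734} 0.0187
scene {'intrinsics': [[425.0649, 0.0, 256.2883], [0.0, 425.0649, 185.5079], [0.0, 0.0, 1.0]], 'R': [[0.0275, 0.9995, 0.0177], [0.5866, -0.0018, -0.8099], [-0.8094, 0.0326, -0.5863]], 't': [0.0119, -0.2219, 1.5621]}
top {'intrinsics': [[499.3635, 0.0, 251.7098], [0.0, 499.3635, 185.1656], [0.0, 0.0, 1.0]], 'R': [[-0.0042, -1.0, -0.0008], [-0.9841, 0.0043, -0.1778], [0.1778, 0.0001, -0.9841]], 't': [-0.03, 0.5473, 1.5421]}
```

View pics/top0.png

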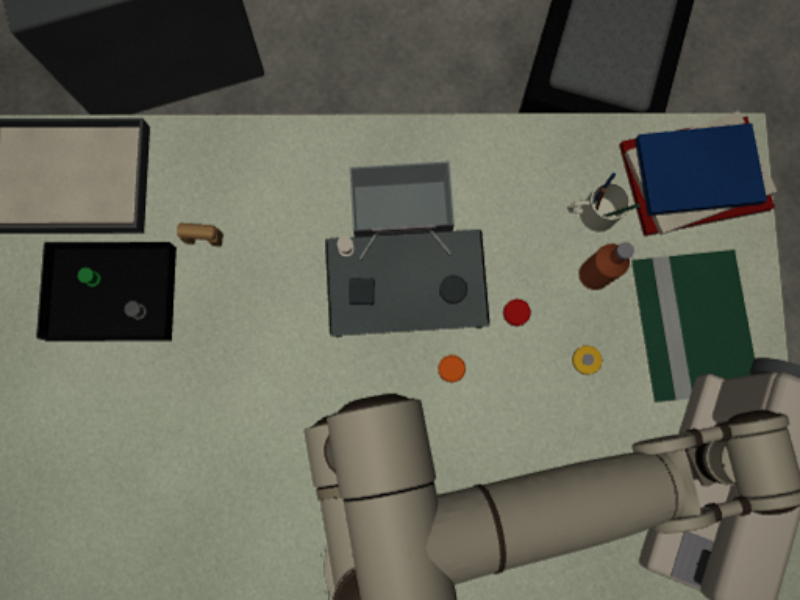

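View pics/scene0.png

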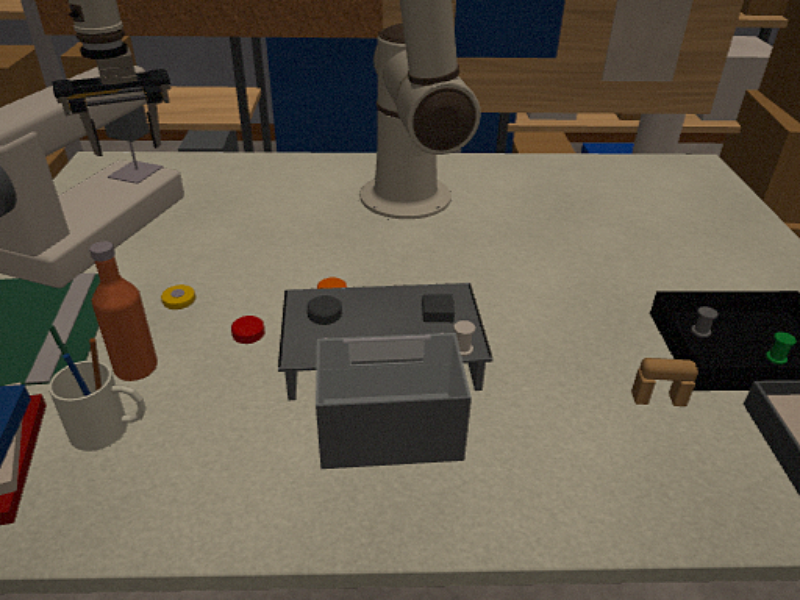

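The top view (800x600) shows the deck with corners at about (326,238), (482,231), (489,326) and (330,335). The round weight is at (453,290), the square one at (361,291) and the spool at (345,245). The scene view agrees: the round weight is on the robot's right. Next I measure them.

```bash
cat > h.py <<'E'
import numpy as np,cv2
from station import *
def cast(n,uv,z):
    m=camera_model(n);R=np.array(m["R"]);t=np.array(m["t"]);K=np.array(m["intrinsics"])
    d=R.T@np.linalg.solve(K,np.array([uv[0],uv[1],1.]));c=-R.T@t
    return c+d*(z-c[2])/d[2]
E
python3 - <<'E'
from h import *
im=np.load("pics/top0.npy");g=cv2.cvtColor(im,cv2.COLOR_RGB2GRAY);hsv=cv2.cvtColor(im,cv2.COLOR_RGB2HSV)
# deck quad
s=.64
roi=np.zeros_like(g);roi[int(215*s):int(350*s),int(310*s):int(500*s)]=1
print([g[int(y*s),int(x*s)] for x,y in((400,300),(453,290),(361,291),(400,360),(445,220),(310,300))])
deckm=((g<88)&(roi>0)).astype(np.uint8)
for th in(35,40,45):
  cs,_=cv2.findContours(((g<th)&(roi>0)).astype(np.uint8),cv2.RETR_LIST,cv2.CHAIN_APPROX_NONE)
  for c in cs:
    if 80<cv2.contourArea(c)<800:
        r=cv2.minAreaRect(c);p=r[0];print(th,np.round(p,1),np.round(r[1],1),r[2],cast("top",p,.09).round(4))
px=np.array([(326,238),(482,231),(489,326),(330,335)])*s
P=[cast("top",p,.07) for p in px];print(np.round(P,4))
for a,b in((0,1),(1,2),(2,3),(3,0)):d=P[b]-P[a];print(np.linalg.norm(d),np.degrees(np.arctan2(d[1],d[0])))
sc=np.load("pics/scene0.npy")
A=cv2.resize(im[140:225,200:320],(800,567),interpolation=cv2.INTER_CUBIC)
cv2.imwrite("pics/topcrop.png",cv2.convertScaleAbs(A[:,:,::-1],alpha=1.8))
E
```

```text
[np.uint8(65), np.uint8(41), np.uint8(44), np.uint8(139), np.uint8(94), np.uint8(144)]
40 [265.6 147.4] [ 3.6 47.3] 85.2363510131836 [ 0.6603 -0.0765  0.09  ]
45 [231.5 186. ] [16. 15.] 90.0 [0.5375 0.0303 0.09  ]
45 [289.8 185.3] [17.  17.7] 45.0 [ 0.539  -0.1504  0.09  ]
45 [258.  147.7] [ 4.2 62.3] 86.26860046386719 [ 0.6596 -0.0527  0.09  ]
[[ 0.6502  0.1042  0.07  ]
 [ 0.6635 -0.2138  0.07  ]
 [ 0.4682 -0.2229  0.07  ]
 [ 0.4516  0.0941  0.07  ]]
0.3182560738932893 -87.60997109159653
0.195464266680127 -177.30431155719273
0.3174389295202035 93.01249783457601
0.19891898719095874 2.931149201264248
```

View pics/topcrop.png

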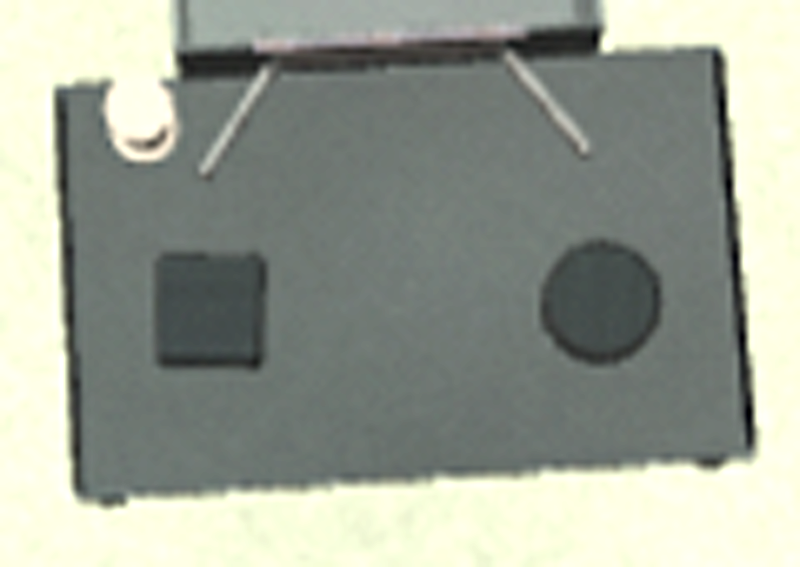

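The crop matches. The deck is turned by 2.8° and the sill middle is at about (0.658, -0.055). The round weight is at (0.539, -0.150), which is box (-123, -90) mm, and the square weight is at box (-116, +91) mm.

My plan has three steps:
1. Push the weight sideways (+y) to the mouth's line with slightly opened fingers cradling it.
2. Turn the tool 90° and push the weight in.
3. Draw back.

First I raise the tool and travel.

```bash
python3 -m pendant '[0,0,0,0,0,-3.5,33, 0,0,0,0,0,-3.5,33, 0,0,0,0,0,-3.5,33, 0,0,0,-1.28,-3,0,33, 0,0,0,-1.28,-3,0,33, 0,0,0,-1.28,-3,0,33, 0,0,0,-1.28,-3,0,33, 0,0,0,-1.28,-3,0,33, 0,0,0,-1.28,-3,0,33, 0,0,0,-1.28,-3,0,33]'
python3 -m pendant '[0,0,0,-1.28,-3,0,33, 0,0,0,-1.28,-3,0,33, 0,0,0,-1.28,-3,0,33, 0,0,0,-1.28,-3,0,33, 0,0,0,-1.28,-3,0,33, 0,0,0,-1.28,-3,0,33, 0,0,0,-1.28,-3,0,33, 0,0,-8,0,0,0,33, 0,0,-8,0,0,0,33, 0,0,-8,0,0,0,33]'
python3 -m pendant '[0,0,-8,0,0,0,33, 0,0,-8,0,0,0,33, 0,0,-8,0,0,0,33, 0,0,-8,0,0,0,33, 0,0,-8,0,0,0,33, 0,0,-6,0,0,0,33, 0,0,0,0,0,0,33, 0,0,0,0,0,0,33]'
```

```text
clock: 1.1
position: [0.3815, -0.3656, 0.3191]
tcp_rot: [3.141, 0.001, -1.175]
force: [0.1, -0.2, -0.1]
finger_gap: 0.328
clock: 2.1
position: [0.5401, -0.2027, 0.3189]
tcp_rot: [3.141, 0.001, -0.75]
force: [0.3, 0.1, 0.1]
finger_gap: 0.331
clock: 2.9
position: [0.54, -0.2032, 0.3192]
tcp_rot: [-3.141, 0.001, 0.044]
force: [-0.3, -0.4, -0.7]
finger_gap: 0.328
```

```bash
python3 -m pendant '[0,0,0,0,0,4,33, 0,0,0,0,0,4,33, 0,0,0,0,0,4,33, 0,0,0,0,0,4,33, 0,0,0,0,0,3.5,33, 0,0,0,0,0,2,33, 0,0,0,0,0,0,33,0,0,0,0,0,0,33]'
python3 - <<'E'
from h import *
a=capture("wrist");b=capture("top")[120:240,180:340]
cv2.imwrite("pics/w1.png",np.hstack([cv2.resize(a,(400,300)),cv2.resize(b,(400,300))])[:,:,::-1])
E
```

```text
clock: 3.7
position: [0.5403, -0.2034, 0.1051]
tcp_rot: [3.141, -0.0, 0.046]
force: [-0.4, 0.5, 0.0]
finger_gap: 0.327
```

View pics/w1.png

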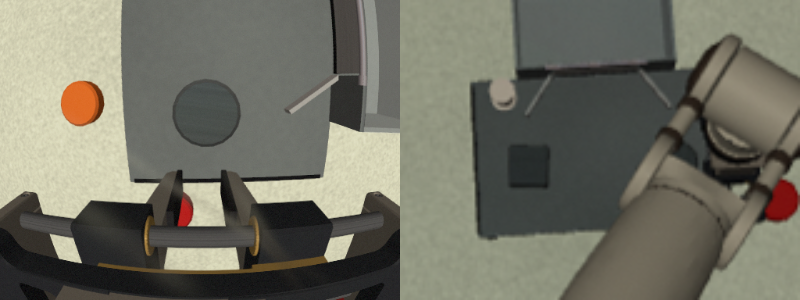

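The wrist view shows the disc centred ahead of the two fingers (disc at column 206, finger middle at about 208) with free deck between them. I go down and push sideways.

```bash
python3 -m pendant '[0,0,0,0,0,1.5,33, 0,0,0,0,0,1.2,33, 0,0,0,0,0,0,33]'
python3 -m pendant '[0,0,0,0,-0.8,0,33, 0,0,0,0,-0.8,0,33, 0,0,0,0,-1,0,33, 0,0,0,0,-1,0,33, 0,0,0,0,-1,0,33, 0,0,0,0,-1,0,33, 0,0,0,0,-1,0,33, 0,0,0,0,-1,0,33, 0,0,0,0,-1,0,33, 0,0,0,0,-1,0,33]'
python3 -m pendant '[0,0,0,0,-0.8,0,33, 0,0,0,0,-0.5,0,33, 0,0,0,0,0,0,33]'
python3 - <<'E'
from h import *
a=capture("wrist");b=capture("scene")[150:270,160:320]
cv2.imwrite("pics/w2.png",np.hstack([cv2.resize(a,(400,300)),cv2.resize(b,(400,300))])[:,:,::-1])
E
```

```text
clock: 4.1
position: [0.5385, -0.2023, 0.0751]
tcp_rot: [-3.139, 0.004, 0.047]
force: [-0.2, -0.2, 0.3]
finger_gap: 0.329
clock: 5.1
position: [0.5358, -0.1068, 0.0779]
tcp_rot: [3.141, -0.0, 0.047]
force: [0.7, -2.9, 2.0]
finger_gap: 0.335
clock: 5.4
position: [0.5349, -0.0934, 0.0775]
tcp_rot: [-3.141, 0.0, 0.047]
force: [0.5, -0.5, 0.6]
finger_gap: 0.329
```

View pics/w2.png

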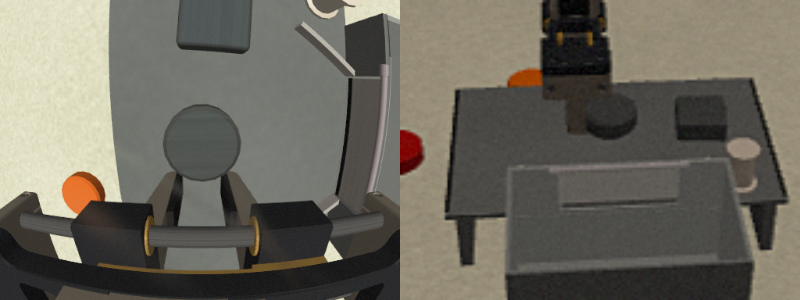

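The weight now sits in the cradle close to the mouth's line (about (611,116) in the right panel, mouth middle at 617). The square weight and the spool have not moved. I back off, turn 90° and go behind the weight.

```bash
python3 -m pendant '[0,0,0,0,1.5,0,33, 0,0,0,0,1.5,0,33, 0,0,0,0,0,-3,33, 0,0,0,0,0,-3,33, 0,0,8.2,0,0,0,33, 0,0,8.2,0,0,0,33, 0,0,8.2,0,0,0,33, 0,0,8.2,0,0,0,33, 0,0,8.2,0,0,0,33, 0,0,8.2,0,0,0,33]'
python3 -m pendant '[0,0,8.2,0,0,0,33, 0,0,8.2,0,0,0,33, 0,0,8.2,0,0,0,33, 0,0,8.2,0,0,0,33, 0,0,8,0,0,0,33, 0,0,0,-2.2,1.6,0,33, 0,0,0,-2.2,1.5,0,33, 0,0,0,-2.1,1.5,0,33, 0,0,0,0,0,0,33, 0,0,0,0,0,0,33]'
python3 - <<'E'
from h import *
a=capture("wrist");b=capture("scene")
g=cv2.cvtColor(b,cv2.COLOR_RGB2GRAY)
cv2.imwrite("pics/w3.png",np.hstack([cv2.resize(a,(400,300)),cv2.resize(b[150:270,160:320],(400,300))])[:,:,::-1])
p=observe()["position"];d=p[:2]-[.658,-.0547];c,s=np.cos(.0487),np.sin(.0487);print("tcp box",c*d[0]+s*d[1],c*d[1]-s*d[0],observe()["tcp_rot"])
E
```

```text
clock: 6.5
position: [0.5362, -0.1258, 0.1374]
tcp_rot: [3.141, 0.001, -0.819]
force: [0.7, 0.5, -0.4]
finger_gap: 0.331
clock: 7.5
position: [0.4877, -0.0626, 0.1378]
tcp_rot: [-3.141, -0.001, -1.525]
force: [0.1, 0.7, 0.4]
finger_gap: 0.331
tcp box -0.17005158734808012 5.1120253529015475e-05 [-3.14092625e+00 -5.35243337e-04 -1.52527560e+00]
```

View pics/w3.png

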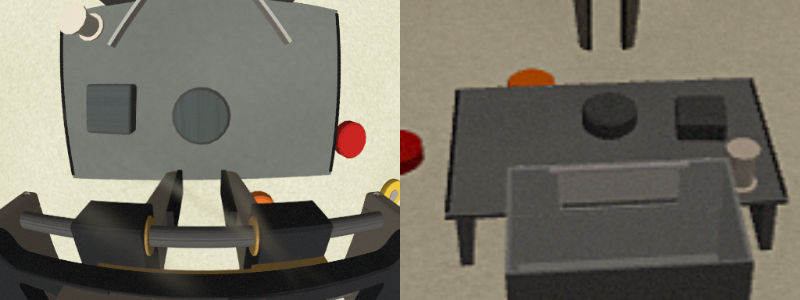

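The disc lies straight ahead of the fingers and on the mouth's line (disc column 201, rails' middle about 200 in the wrist view). I go down and push most of the way.

```bash
python3 -m pendant '[0,0,0,0,0,2,33, 0,0,0,0,0,2,33, 0,0,0,0,0,1.3,33, 0,0,0,0,0,0.7,33, 0,0,0,0,0,0,33]'
python3 -m pendant '[0,0,0,0,-0.8,0,33, 0,0,0,0,-1,0,33, 0,0,0,0,-1.2,0,33, 0,0,0,0,-1.2,0,33, 0,0,0,0,-1.2,0,33, 0,0,0,0,-1.2,0,33, 0,0,0,0,-1.2,0,33, 0,0,0,0,-1.2,0,33, 0,0,0,0,-1.2,0,33, 0,0,0,0,-1,0,33]'
python3 -m pendant '[0,0,0,0,-1,0,33, 0,0,0,0,-1,0,33, 0,0,0,0,-0.8,0,33, 0,0,0,0,-0.5,0,33, 0,0,0,0,0,0,33]'
python3 - <<'E'
from h import *
a=capture("wrist");b=capture("scene")
cv2.imwrite("pics/w4.png",np.hstack([cv2.resize(a,(400,300)),cv2.resize(b[150:270,160:320],(400,300))])[:,:,::-1])
p=observe()["position"];d=p[:2]-[.658,-.0547];c,s=np.cos(.0487),np.sin(.0487);print("tcp box",c*d[0]+s*d[1],c*d[1]-s*d[0],observe()["tcp_rot"])
E
```

```text
clock: 8.1
position: [0.487, -0.0617, 0.0767]
tcp_rot: [3.14, 0.001, -1.525]
force: [0.3, -0.8, -0.2]
finger_gap: 0.328
clock: 9.1
position: [0.6005, -0.0563, 0.0782]
tcp_rot: [-3.141, -0.0, -1.524]
force: [-3.1, 0.4, 2.3]
finger_gap: 0.33
clock: 9.6
position: [0.6336, -0.0548, 0.0779]
tcp_rot: [-3.139, -0.0, -1.524]
force: [-0.5, 0.5, 0.0]
finger_gap: 0.329
tcp box -0.02516758160173087 0.0011769502339026342 [-3.14022327e+00 -7.11619112e-05 -1.52406226e+00]
```

View pics/w4.png

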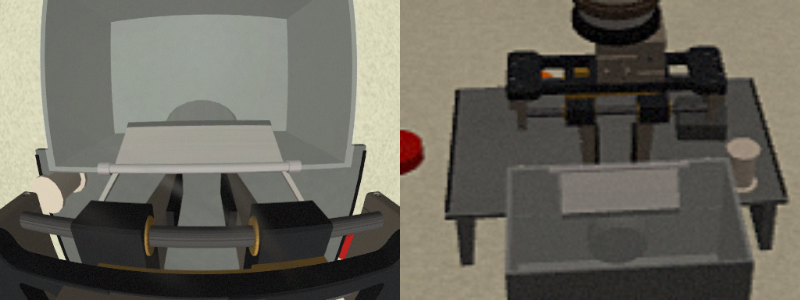

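The flap is open and the disc shows behind it, at about (617,240) in the right panel. I check whether it has dropped.

```bash
python3 - <<'E'
from h import *
for z in(.026,.06,.092):
    p=cast("scene",(160+217/2.5,150+240/2.5),z);d=p[:2]-[.658,-.0547];print(z,d.round(3))
E
python3 -m pendant '[0,0,0,0,0.5,0,33, 0,0,0,0,1,0,33, 0,0,0,0,0,0,33, 0,0,0,0,0,0,33]'
python3 - <<'E'
from h import *
b=capture("scene")
cv2.imwrite("pics/w5.png",cv2.resize(b[180:290,190:320],(780,660))[:600,:,::-1])
E
```

```text
0.026 [0.001 0.002]
0.06 [0.037 0.001]
0.092 [0.07  0.001]
clock: 10.1
position: [0.6172, -0.0555, 0.0777]
tcp_rot: [-3.141, 0.0, -1.524]
force: [0.1, -0.2, -1.0]
finger_gap: 0.328
```

View pics/w5.png

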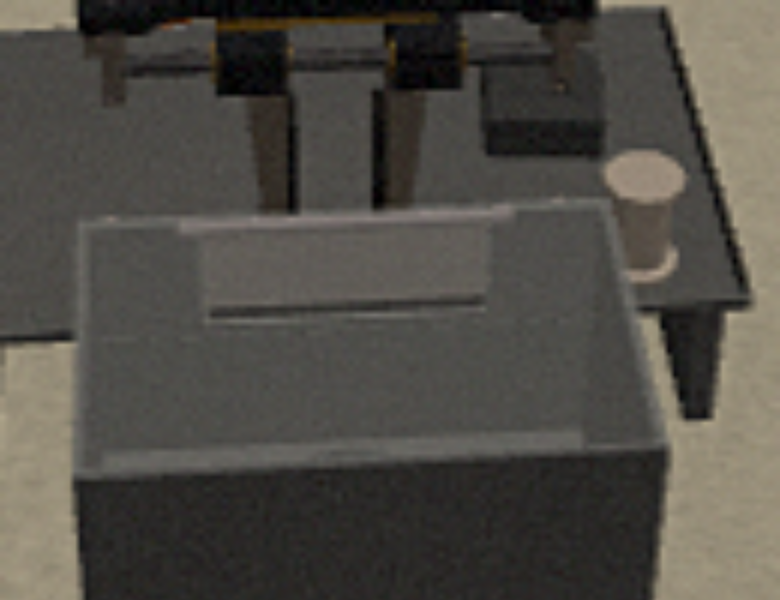

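The flap hangs shut and the disc is out of the scene view, so it was in mid-fall in the picture before. I draw back, rise and confirm from above.

```bash
python3 -m pendant '[0,0,0,0,2,0,33, 0,0,0,0,3,0,33, 0,0,0,0,3,0,33, 0,0,0,0,3,-1,33, 0,0,0,0,2,-3,33, 0,0,0,0,0,-4,33, 0,0,0,0,0,-4,33, 0,0,0,0,0,-3,33, 0,0,0,0,0,0,33, 0,0,0,0,0,0,33]'
python3 - <<'E'
from h import *
b=capture("top");a=capture("scene");w=capture("wrist")
f=lambda i:cv2.convertScaleAbs(cv2.resize(i,(400,300)),alpha=1.5)
cv2.imwrite("pics/w6.png",np.vstack([np.hstack([f(b[90:225,190:370]),f(a[170:290,170:330])]),np.hstack([f(w),f(b)])])[:,:,::-1])
E
```

```text
clock: 11.15
position: [0.4879, -0.0617, 0.228]
tcp_rot: [-3.14, -0.001, -1.524]
force: [-0.4, 0.0, 0.4]
finger_gap: 0.333
```

View pics/w6.png

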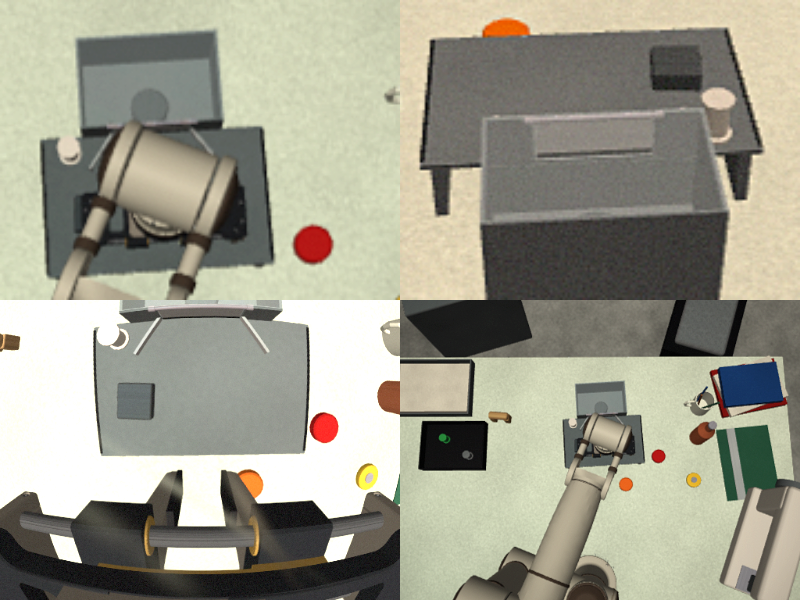

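The top view shows the disc on the tub floor at (150,105). The flap hangs shut and the deck is empty apart from the square weight and spool, which are where they were. I hand the job in.

```bash
python3 -c "
from station import *
print(sign_off(),observe()['clock'])"
```

```text
the job is handed in; nothing more can be done
the job is handed in; nothing more can be done
```

The round weight is in the returns box and the flap has swung shut behind it; I handed the job in at about 11 s of the 48 s allowed. I pushed the weight sideways along the deck to the mouth's line, then straight in under the flap. It dropped into the tub and I drew the arm back and up; it was never gripped or lifted.

**Last checks:** the top view showed the weight lying on the tub floor. The scene view showed the flap hanging shut. The square weight and thread spool looked unmoved, and I saw no change in the other objects. I judged all of this by eye from the pictures, without re-measuring positions. The highest tool force printed at the end of a move was about 4 N, and no check failed or disagreed.

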